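# Press the hanging bucket tappet home and prove its valve free

### The job

The cylinder head on the bench is waiting for its camshaft, but one of its four bucket tappets hangs in its oiled bore and stands about a centimetre proud of the other three. With the fingertips press that tappet down onto its valve and on until the valve has opened about 3 mm (never as much as 6 mm, or its light checking spring binds), then let the valve spring shut and draw back, leaving the tappet home, level with the others. Press only: do not pull the tappet up, do not touch the other three tappets, and leave the bearing caps and the oil bottle where they are.

Things in the scene. Friction and masses are not known exactly. Their poses are not given: they have to be found in the camera images.
- head: aluminium cylinder head fixed on two battens, 126 mm wide (x), 374 mm long (y), z up; origin on the bench under its middle. On its centre line four tappet bores at y = -108, -54, 54, 108 mm, 50 mm wide bosses round them 110 mm above the bench; deck 105 mm, side rails at x = +-57 mm 113 mm
- saddle_mid (a point): middle of the top of the middle of three cam bearing saddles on the head (at its y = -162, 0, 162 mm): upright blocks 46 mm thick along y, 98 mm wide along x, tops 136 mm above the bench, each with a half-round bed. A saddle's side face is 31 mm from the nearest bore's axis
- proud_crown (a point): centre of the flat crown (41 mm across) of the proud tappet, the one to press; it moves with the tappet. At the start 126 to 129 mm above the bench, 118 mm when home on its closed valve, 115 mm when the valve is open 3 mm. It may be in any of the four bores
- tappet_gap (a joint): m; how far the proud tappet stands off its valve: 0.008 to 0.011 at the start, 0 = home on the valve, grows upward. It is held by about 4 N of friction in the bore and stays where it is pushed
- valve_lift (a joint): m; how far the valve under the proud tappet is open: 0 = shut, grows as it is pressed down, stop at 0.009. A light checking spring shuts it: about 10 N to start it, 1.5 N more for each mm (about 15 N at 3 mm); it returns by itself, and the tappet with it, when let go
- crown_b (a point): centre of the flat crown of a bucket tappet that is already home (steel cup 41 mm across, 31 mm tall); crown 118 mm above the bench, 8 mm above the boss round its bore. Same looks as the proud one. It sits on a light spring; do not touch it
- crown_c (a point): centre of the flat crown of another bucket tappet that is already home (steel cup 41 mm across, 31 mm tall); crown 118 mm above the bench, 8 mm above the boss round its bore. Same looks as the proud one. It sits on a light spring; do not touch it
- crown_d (a point): centre of the flat crown of the last bucket tappet that is already home (steel cup 41 mm across, 31 mm tall); crown 118 mm above the bench, 8 mm above the boss round its bore. Same looks as the proud one. It sits on a light spring; do not touch it
- tappet_b: the tappet under crown_b, origin at the middle of its underside, 31 mm below the crown; leave alone
- tappet_c: the same for crown_c
- tappet_d: the same for crown_d
- proud_tappet: the proud tappet itself, origin at the middle of its underside, 31 mm below proud_crown
- valve_lift_b (a joint): m; the same as valve_lift for the valve under tappet_b, 0 = shut
- valve_lift_c (a joint): the same under tappet_c
- valve_lift_d (a joint): the same under tappet_d
- cap_1: loose steel-grey cam bearing cap 1 with four bolts standing in it, 46 x 100 x 50 mm, lying on the bench behind the head; origin at the middle of its underside. Bystander
- cap_2: loose steel-grey cam bearing cap 2 with four bolts standing in it, 46 x 100 x 50 mm, lying on the bench behind the head; origin at the middle of its underside. Bystander
- cap_3: loose steel-grey cam bearing cap 3 with four bolts standing in it, 46 x 100 x 50 mm, lying on the bench behind the head; origin at the middle of its underside. Bystander
- oil_bottle: loose clear squeeze bottle with a black spout, 55 mm across, 136 mm tall, standing beside the far left end of the head; origin at the middle of its underside. Bystander

How it is judged:
On the way:
1. the fingertips press the proud tappet home (gap under 1 mm) and open its valve by at least 1.5 mm (value of joint tappet_gap below 0.001 m and value of joint valve_lift above 0.0015 m and contact force between the fingers and proud_tappet above 2 N), for 0.1 s.
At the end, for the whole second after the job is handed in: the proud tappet is home on its valve (gap under 1 mm), all four valves are shut (within 1 mm), the caps and the oil bottle are within 10 mm of where they stood (value of joint each of tappet_gap, valve_lift, valve_lift_b, valve_lift_c, valve_lift_d below 0.001 m and distance of each of cap_1, cap_2, cap_3, oil_bottle from where it was at the start of the episode below 0.01 m); the robot touches nothing.
It fails at once if the valve is driven open 6 mm or more (value of joint valve_lift above 0.006 m).
It fails at once if the proud tappet is drawn up out of its bore (value of joint tappet_gap above 0.0135 m).
It fails at once if another tappet is touched (over 1 N) or pressed (over 1 mm) (contact force between any of the fingers, the arm and tappet_b above 1 N or contact force between any of the fingers, the arm and tappet_c above 1 N or contact force between any of the fingers, the arm and tappet_d above 1 N or value of joint any of valve_lift_b, valve_lift_c, valve_lift_d above 0.001 m).
It fails at once if a bearing cap or the oil bottle is moved by more than 10 mm (distance of any of cap_1, cap_2, cap_3, oil_bottle from where it was at the start of the episode above 0.01 m).
It also fails if it takes over 32 s, if anything falls off the work surface, if the arm or the gripper's body presses on something with over 40 N, if the wrist force passes 120 N, or if a joint passes its speed limit or range.

### The arm

A 6-joint arm with a two-finger parallel gripper is mounted at the origin on the work surface; the furniture and walls round the work are solid. World frame = base frame: x ahead of the robot, y to its left, z up, the work surface at z = 0. Lengths are in m, angles in rad, forces in N, time in s.
With the tool pointing down it reaches from about 0.375 to 0.975 m from the base axis. Payload 3.8 kg.
Tool frame: the origin (TCP) lies midway between the tips of the shut fingers; the grasp point (between the pads) lies 19 mm behind it; z points along the fingers, y is the line along which they close (so a half turn about z gives the same grasp; the last joint's range is limited). The gripper opens to 85 mm and grips with 20 to 120 N. Pads are 22 mm wide; open, the fingers measure 114 mm over their backs; the gripper's body (76 mm by 85 mm) begins 54 mm behind the grasp point. The pads swing forward as they close: fully open they stand 13 mm farther back than shut.
Start: joints at [-1.376, 0.264, 1.604, -0, 1.274, -0.037], TCP at [0.155, -0.657, 0.231] pointing down, gripper open.
Joint ranges: [-2.63, 2.63], [-0.94, 2.18], [0.31, 2.57], [-1.31, 4.45], [0, 2.66], [-2.55, 2.55]. Speed limits (rad/s): [2.57, 2.57, 3.14, 3.14, 3.14, 3.14].

### API

Orientations are given as a rotation vector (axis times angle).
In Python, from workcell import read_state, vision, ticket gives the robot as it stands. The module is installed in compiled form; this text tells all that it offers.
- The arm moves only by the tool jog_arm, never from a script. Its arguments are lists of equal length, an entry for each row: "turn": the turn, a rotation vector about the tool's x, y, z in rad, a list of three; "delta_pos": the shift along the tool's x, y, z in m, a list of three; "gripper": the finger opening in m, from 0 to 0.0854. In form: {"turn": [[rx, ry, rz], ...], "delta_pos": [[dx, dy, dz], ...], "gripper": [gripper, ...]}. A call has 1 to 20 rows; each row shifts and turns the commanded pose from where the row before left it, along the tool's axes as they then stand; what a row does not reach is not made up. A row lasts 1/12 s, in which the tool goes at most 41.7 mm and 7.16 degrees, less where a joint would pass 70% of its speed; a pose out of reach is approached as far as the arm can. A call with a gripper value outside its range is refused whole. The fingers move at their own pace and stop on an object; "grip_force" is the grip in N (left out, the last holds). Time passes only in rows, so rows that do not move let the fingers close. It gives the time, the measured TCP pose, the force, the opening and the grip force at its end, in the units of the state.
- read_state(): the state, without advancing time (a new reading comes with each control period).
- vision.read_camera(name): name is "scene" or "top" or "wrist"; returns the picture (400x640x3 uint8, red, green, blue); there is no depth.
- vision.calibration(name): a dict with "vfov" (degrees; the focal length in pixels is half the picture's height over the tangent of half this angle, whatever the lens; pixels are square), "cx", "cy" (the principal point, pixels), "R" (3x3) and "t" (3): a world point X has camera coordinates R X + t; the wrist camera has in their place "mount" (4x4, takes a point from camera to tool coordinates, whose origin is the TCP and whose axes are the flange's). Camera axes: x right, y down, z forward; pixel columns grow to the right and rows downward; lengths in m; the calibration is good to about 2 mm. A picture is of the moment at which its call begins: read the wrist's pose just before it. calibration takes no time and is no camera call.
- ticket.finish_job(): hands the job in; it is judged then, once.
The state is a dict: "time": time; "q": joint angles; "joint_vel": joint speeds; "joint_torque": joint torques, N m; "tool_pos": TCP position; "tcp_rot": TCP orientation; "wrist_force": force on the tool from outside, world axes, zero at the start; "torque": the same for the moment, N m; "width": opening from 0.0 (shut) to 1.0 (fully open); "grip_force": force on a finger pad.
Only numpy, scipy, OpenCV 4.12 (cv2) and the standard library are available. Lean on these libraries where they do the work, as an engineer would, in place of code of your own. Each camera call takes 0.05 s, during which the arm holds its last target. There are 200 camera calls.

## Working session

There is one attempt and no reset: what is moved stays moved. The work goes in short steps, Python scripts to look and compute and a tool call to move; the robot and the scene stay as the last step left them, time stands still between calls to the robot, and variables do not carry over. Pictures are saved under pics/ and viewed, at most 10 in all, crops included, and the job is handed in when it is done.

Besides the shell and the picture viewer there is one more tool, called after "Call:" as name(argument=value, ...), one argument or row to a line, values as JSON. jog_arm: Moves the arm, as the interface text tells. Its arguments: {"type":"object","properties":{"turn":{"type":"array","items":{"type":"array","items":{"type":"number"}}},"delta_pos":{"type":"array","items":{"type":"array","items":{"type":"number"}}},"gripper":{"type":"array","items":{"type":"number"}},"grip_force":{"type":"number"}},"required":["turn","delta_pos","gripper"]}

```bash
mkdir -p pics; python3 - <<'E'
from workcell import read_state, vision
import cv2
for n in("scene","top"):
    cv2.imwrite(f"pics/{n}0.png",vision.read_camera(n)[:,:,::-1]); print(n,vision.calibration(n))
print(vision.calibration("wrist"));s=read_state();print(s)
E
```

```text
scene {'vfov': 51.47721463238942, 'cx': 325.0273194915868, 'cy': 195.40955606549417, 'R': array([[ 0.75040808, -0.66083768, -0.01346362],
       [-0.46201637, -0.50985401, -0.72566505],
       [ 0.47268232,  0.55076533, -0.6879164 ]]), 't': array([-0.36169305,  0.45337902,  0.54042187])}
top {'vfov': 44.43584638290248, 'cx': 325.00766192170624, 'cy': 196.22826055386818, 'R': array([[ 0.01682834, -0.99974648, -0.01495939],
       [-0.99411224, -0.01512804, -0.10729401],
       [ 0.10704051,  0.01667689, -0.99411479]]), 't': array([0.14315379, 0.60391144, 1.04395603])}
{'vfov': 59.220185679128626, 'cx': 319.3789382088345, 'cy': 193.46513528984198, 'mount': array([[-1.70210332e-03, -9.56761858e-01, -2.90867409e-01,
         7.27857170e-02],
       [ 9.99997923e-01, -1.95455466e-03,  5.77388720e-04,
         2.42917867e-04],
       [-1.12093975e-03, -2.90865822e-01,  9.56763198e-01,
        -1.42544832e-01],
       [ 0.00000000e+00,  0.00000000e+00,  0.00000000e+00,
         1.00000000e+00]])}
{'time': 0.1, 'q': array([-1.37591544e+00,  2.64694392e-01,  1.60526680e+00, -1.84977090e-05,
        1.27366616e+00, -3.68889962e-02]), 'joint_vel': array([ 2.58779417e-04, -1.29542664e-03, -3.16043376e-03,  1.87233772e-03,
       -3.26723100e-05,  1.22521095e-03]), 'joint_torque': array([-3.87832652e-04, -5.16707826e+01, -3.68590379e+01,  1.34699701e-05,
        6.24805049e-03, -9.58529597e-06]), 'tool_pos': array([ 0.1549188 , -0.65630083,  0.23005947]), 'tcp_rot': array([-3.11850716e+00, -3.63023082e-01,  2.79724182e-04]), 'wrist_force': array([-0.42378702,  0.2466172 ,  0.78315554]), 'torque': array([-0.01504221,  0.01263452, -0.03776396]), 'grip_force': 0.0, 'width': 0.9995821651411838}
```

View pics/scene0.png

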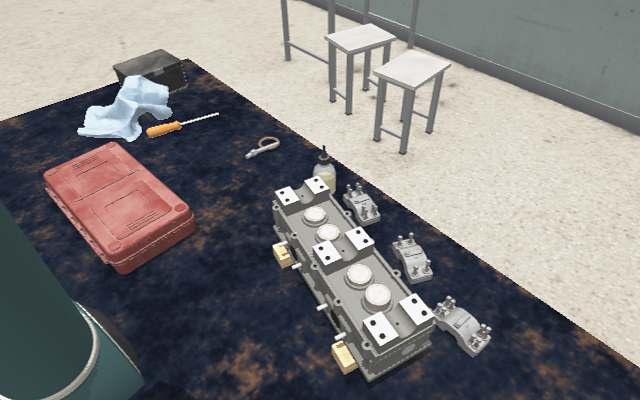

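View pics/top0.png

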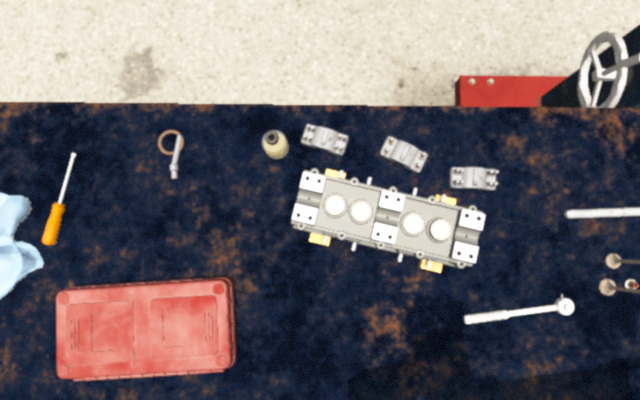

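The head lies near top pixel (388,217), with crowns at about (335,205), (360,211), (413,223) and (440,229). I'll enlarge both views to find which one is proud.

```bash
python3 - <<'E'
import cv2,numpy as np
a=cv2.imread("pics/scene0.png")[170:385,260:450]; b=cv2.imread("pics/top0.png")[160:275,285:495]
a=cv2.resize(a,None,fx=2.79,fy=2.79,interpolation=3)[:600]; cv2.imwrite("pics/a.png",a)
cv2.imwrite("pics/b.png",cv2.resize(b,None,fx=3.8,fy=3.8,interpolation=3))
E
```

```text
(no output)
```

View pics/a.png

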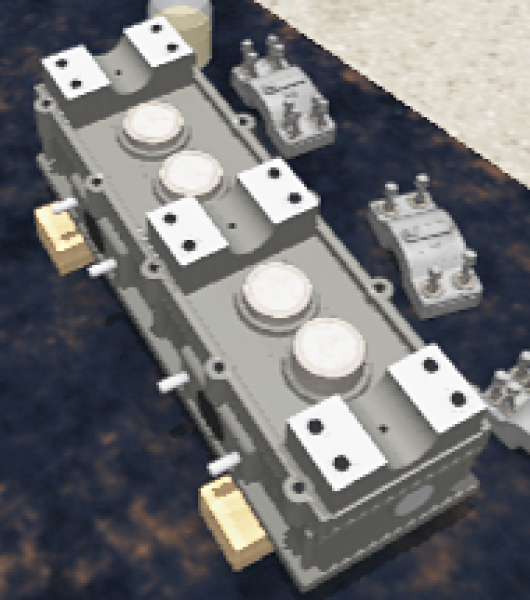

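View pics/b.png

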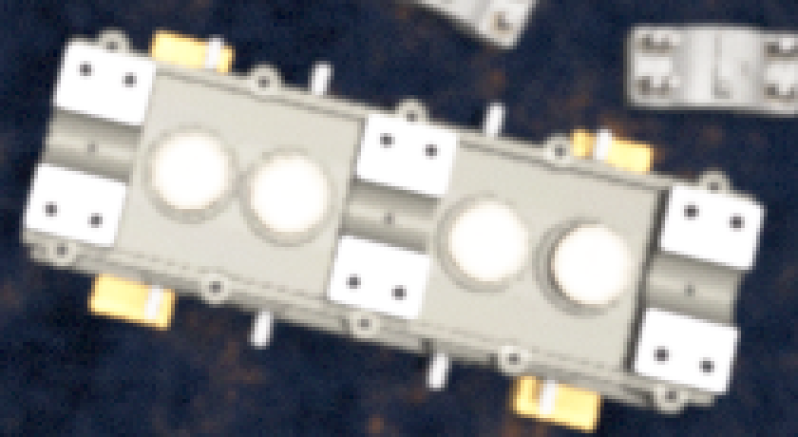

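In both crops the crown at the right/near end stands proud: top crop (590,265), scene crop (330,345), with a visible tall cup side. I'll locate it from the saddle bolt holes (z = 0.136) and check with both cameras.

```bash
cat > h.py <<'E'
import numpy as np
from workcell import read_state, vision
from scipy.spatial.transform import Rotation as Ro
def ray(n,uv,z):
    c=vision.calibration(n);f=200/np.tan(np.radians(c['vfov'])/2)
    if n=="wrist":
        s=read_state();M=c['mount'];Rt=Ro.from_rotvec(s['tcp_rot']).as_matrix()
        o=s['tool_pos']+Rt@M[:3,3];A=Rt@M[:3,:3]
    else: A=c['R'].T;o=-A@c['t']
    d=A@np.array([(uv[0]-c['cx'])/f,(uv[1]-c['cy'])/f,1]);return o+d*(z-o[2])/d[2]
E
python3 - <<'E'
from h import *
T=lambda p:(285+(p[0]+.5)/3.8-.5,160+(p[1]+.5)/3.8-.5)
S=lambda p:(260+(p[0]+.5)/2.79-.5,170+(p[1]+.5)/2.79-.5)
t=[ray("top",T(p),.136) for p in[(90.25,144),(392,216),(698.5,288.5)]]
s=[ray("scene",S(np.mean(p,0)),.136) for p in[[(61,63),(78,88),(156,21),(172,47)],[(170,219),(189,245),(273,173),(294,198)],[(315,426),(342,463),(431,365),(458,399)]]]
for q in(t,s):
    q=np.array(q);d=q[0]-q[2];L=np.linalg.norm(d);yaw=np.arctan2(-d[0],d[1]);print(q.round(4).tolist(),L,yaw,"bore",q.mean(0)-d/L*.108)
print(ray("top",T((590,265)),.1275),ray("scene",S((330,343)),.1275),ray("scene",S((330,343)),.118))
for p in[(191,168),(288,193),(485,242)]:print(ray("top",T(p),.118))
print(Ro.from_rotvec(read_state()['tcp_rot']).as_matrix().round(3))
E
```

```text
[[0.5874, 0.1841, 0.136], [0.5521, 0.0263, 0.136], [0.5171, -0.132, 0.136]] 0.323867057530398 -0.2188049360321213 bore [ 0.5287751  -0.07928713  0.136     ]
[[0.5871, 0.1875, 0.136], [0.5507, 0.0288, 0.136], [0.5156, -0.1298, 0.136]] 0.3253117413531572 -0.22147868967302084 bore [ 0.52743702 -0.07652416  0.136     ]
[ 0.52870487 -0.07805551  0.1275    ] [ 0.52969077 -0.07609372  0.1275    ] [ 0.53477596 -0.07225935  0.118     ]
[0.57726182 0.13113318 0.118     ]
[0.56472397 0.07942504 0.118     ]
[ 0.54036918 -0.02488746  0.118     ]
[[ 0.973  0.23  -0.   ]
 [ 0.23  -0.973  0.002]
 [ 0.    -0.002 -1.   ]]
```

Call:
jog_arm(
  turn=[
    [0,0,0],
    [0,0,0],
    [0,0,0],
    [0,0,0],
    [0,0,0],
    [0,0,0],
    [0,0,0],
    [0,0,0],
    [0,0,0],
    [0,0,0],
    [0,0,0],
    [0,0,0],
    [0,0,0],
    [0,0,0],
    [0,0,0],
    [0,0,0],
    [0,0,0],
    [0,0,0],
    [0,0,0],
    [0,0,0],
  ],
  delta_pos=[
    [0.0245,-0.0235,0],
    [0.0245,-0.0235,0],
    [0.0245,-0.0235,0],
    [0.0245,-0.0235,0],
    [0.0245,-0.0235,0],
    [0.0245,-0.0235,0],
    [0.0245,-0.0235,0],
    [0.0245,-0.0235,0],
    [0.0245,-0.0235,0],
    [0.0245,-0.0235,0],
    [0.0245,-0.0235,0],
    [0.0245,-0.0235,0],
    [0.0245,-0.0235,0],
    [0.0245,-0.0235,0],
    [0.0245,-0.0235,0],
    [0.0245,-0.0235,0],
    [0.0245,-0.0235,0],
    [0.0245,-0.0235,0],
    [0.0245,-0.0235,0],
    [0.0245,-0.0235,0],
  ],
  gripper=[0,0,0,0,0,0,0,0,0,0,0,0,0,0,0,0,0,0,0,0],
)

```text
time: 1.77
tool_pos: [0.5243, -0.0852, 0.2309]
tcp_rot: [-3.12, -0.364, 0.001]
wrist_force: [0.5, -1.3, -0.4]
width: -0.003
grip_force: 0.0
```

Call:
jog_arm(
  turn=[
    [0,0,0.115],
    [0,0,0.115],
    [0,0,0.115],
    [0,0,0.11],
    [0,0,0],
    [0,0,0],
  ],
  delta_pos=[
    [0,0,0],
    [0,0,0],
    [0,0,0],
    [0,0,0],
    [0,0,0],
    [0,0,0],
  ],
  gripper=[0,0,0,0,0,0],
)

```text
time: 2.27
tool_pos: [0.5237, -0.0868, 0.2308]
tcp_rot: [-3.123, 0.345, 0.001]
wrist_force: [-1.2, 0.1, -0.3]
width: -0.002
grip_force: 0.0
```

```bash
python3 - <<'E'
from h import *
import cv2
s=read_state();im=vision.read_camera("wrist");cv2.imwrite("pics/w1.png",im[:,:,::-1])
R=Ro.from_rotvec(s['tcp_rot']).as_matrix();print(s['time'],s['tool_pos'],R.round(3),s['q'],s['wrist_force'],s['width'])
print("tool delta",R.T@(np.array([.5285,-.078,.1275])-s['tool_pos']))
E
```

```text
2.2667 [ 0.52367615 -0.08684075  0.23083476] [[ 0.976 -0.218 -0.001]
 [-0.218 -0.976  0.   ]
 [-0.001  0.    -1.   ]] [-2.11244193e-01 -8.78975304e-03  1.91042322e+00 -2.34599362e-05
  1.24081225e+00  1.57959045e+00] [-1.20629851  0.05874065 -0.33713131] -0.00223074095334084
tool delta [ 0.00286609 -0.00968353  0.10333207]
```

View pics/w1.png

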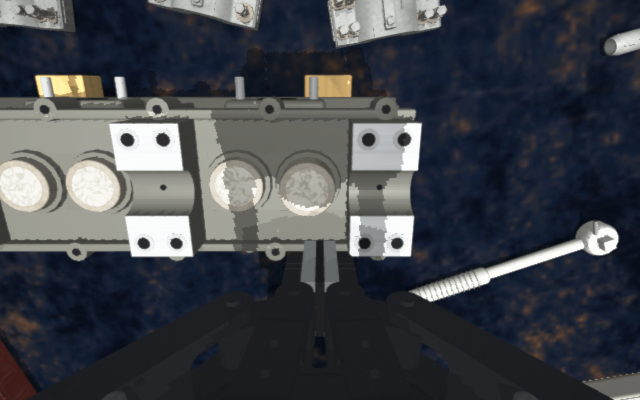

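The wrist view shows the proud crown near (307,190) and saddle holes at (369,140), (403,140), (365,243), (397,243) on the right saddle.

```bash
python3 - <<'E'
from h import *
s=read_state();R=Ro.from_rotvec(s['tcp_rot']).as_matrix()
a=ray("wrist",(383.5,191.5),.136);b=ray("wrist",(152.5,191.5),.136);d=b-a
print(a,b,np.linalg.norm(d),"bore",a+d/3, "crown",ray("wrist",(307,190),.1275), "nbr", ray("wrist",(238,185),.118))
E
```

```text
[ 0.51583426 -0.13234735  0.136     ] [0.55168212 0.02618957 0.136     ] 0.162539304966109 bore [ 0.52778355 -0.07950171  0.136     ] crown [ 0.5264185  -0.07922121  0.1275    ] nbr [ 0.53904652 -0.02852128  0.118     ]
```

Call:
jog_arm(
  turn=[
    [0,0,0],
    [0,0,0],
    [0,0,0],
    [0,0,0],
    [0,0,0],
    [0,0,0],
    [0,0,0],
    [0,0,0],
  ],
  delta_pos=[
    [0.0025,-0.0085,0],
    [0,0,0.02],
    [0,0,0.02],
    [0,0,0.02],
    [0,0,0.018],
    [0,0,0.01],
    [0,0,0],
    [0,0,0],
  ],
  gripper=[0,0,0,0,0,0,0,0],
)

```text
time: 2.98
tool_pos: [0.5282, -0.0789, 0.1431]
tcp_rot: [-3.122, 0.349, 0.002]
wrist_force: [-0.5, 1.2, 0.7]
width: -0.001
grip_force: 0.0
```

```bash
python3 - <<'E'
from h import *
import cv2
s=read_state();im=vision.read_camera("wrist")[:,:,::-1];sc=vision.read_camera("scene")[230:350,330:450,::-1]
o=np.zeros((400,800,3),np.uint8);o[:]=0;o[:,:400]=im[0:400,120:520];o[:,400:]=cv2.resize(sc,(400,400),interpolation=3);cv2.imwrite("pics/w2.png",o)
print(s['tool_pos'],s['wrist_force'])
E
```

```text
[ 0.52819805 -0.07894472  0.14306207] [-0.49525476  1.16575308  0.70384848]
```

View pics/w2.png

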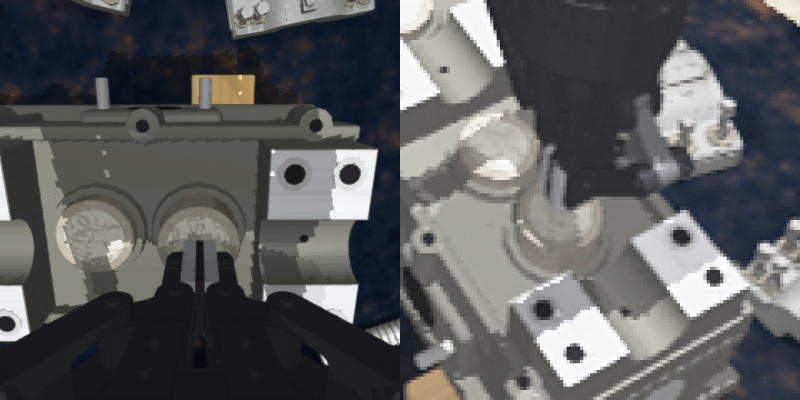

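The fingertips, at about (200,245) in the left panel, are centred over the proud crown and clear of the saddle and the neighbour. I'll go down slowly.

Call:
jog_arm(
  turn=[
    [0,0,0],
    [0,0,0],
    [0,0,0],
    [0,0,0],
    [0,0,0],
    [0,0,0],
    [0,0,0],
    [0,0,0],
  ],
  delta_pos=[
    [0,0,0.008],
    [0,0,0.004],
    [0,0,0.002],
    [0,0,0.002],
    [0,0,0.002],
    [0,0,0.002],
    [0,0,0],
    [0,0,0],
  ],
  gripper=[0,0,0,0,0,0,0,0],
)

```text
time: 3.75
tool_pos: [0.5284, -0.0792, 0.1231]
tcp_rot: [3.122, -0.35, 0.001]
wrist_force: [0.6, 0.4, -0.8]
width: 0.001
grip_force: 0.0
```

Call:
jog_arm(
  turn=[
    [0,0,0],
    [0,0,0],
  ],
  delta_pos=[
    [0,0,0.002],
    [0,0,0.002],
  ],
  gripper=[0,0],
)

```text
time: 3.92
tool_pos: [0.5286, -0.0793, 0.1196]
tcp_rot: [3.122, -0.35, 0.001]
wrist_force: [-0.8, 0.9, 4.2]
width: 0.004
grip_force: 1.7
```

Call:
jog_arm(
  turn=[
    [0,0,0],
    [0,0,0],
    [0,0,0],
  ],
  delta_pos=[
    [0,0,0.001],
    [0,0,0.001],
    [0,0,0],
  ],
  gripper=[0,0,0],
)

```text
time: 4.17
tool_pos: [0.5286, -0.0793, 0.118]
tcp_rot: [3.122, -0.35, 0.001]
wrist_force: [-3.7, -0.1, 8.4]
width: -0.004
grip_force: 4.2
```

Call:
jog_arm(
  turn=[
    [0,0,0],
    [0,0,0],
    [0,0,0],
  ],
  delta_pos=[
    [0,0,0.001],
    [0,0,0],
    [0,0,0],
  ],
  gripper=[0,0,0],
)

```text
time: 4.42
tool_pos: [0.5286, -0.0793, 0.1175]
tcp_rot: [3.122, -0.35, 0.001]
wrist_force: [-3.3, 0.3, 9.4]
width: -0.005
grip_force: 4.6
```

Call:
jog_arm(
  turn=[
    [0,0,0],
    [0,0,0],
    [0,0,0],
  ],
  delta_pos=[
    [0,0,0.001],
    [0,0,0],
    [0,0,0],
  ],
  gripper=[0,0,0],
)

```text
time: 4.67
tool_pos: [0.5286, -0.0793, 0.1167]
tcp_rot: [3.122, -0.35, 0.001]
wrist_force: [-5.0, 1.5, 11.3]
width: 0.001
grip_force: 5.2
```

Call:
jog_arm(
  turn=[
    [0,0,0],
    [0,0,0],
    [0,0,0],
  ],
  delta_pos=[
    [0,0,0.001],
    [0,0,0],
    [0,0,0],
  ],
  gripper=[0,0,0],
)

```text
time: 4.92
tool_pos: [0.5286, -0.0793, 0.1159]
tcp_rot: [3.122, -0.35, 0.001]
wrist_force: [-3.7, 0.6, 11.8]
width: 0.003
grip_force: 5.8
```

Call:
jog_arm(
  turn=[
    [0,0,0],
    [0,0,0],
    [0,0,0],
  ],
  delta_pos=[
    [0,0,0.001],
    [0,0,0],
    [0,0,0],
  ],
  gripper=[0,0,0],
)

```text
time: 5.17
tool_pos: [0.5286, -0.0793, 0.1151]
tcp_rot: [3.122, -0.35, 0.001]
wrist_force: [-5.3, 1.9, 12.3]
width: 0.003
grip_force: 6.4
```

Call:
jog_arm(
  turn=[
    [0,0,0],
    [0,0,0],
    [0,0,0],
    [0,0,0],
  ],
  delta_pos=[
    [0,0,0.0006],
    [0,0,0],
    [0,0,0],
    [0,0,0],
  ],
  gripper=[0,0,0,0],
)

```text
time: 5.5
tool_pos: [0.5286, -0.0793, 0.1146]
tcp_rot: [3.122, -0.35, 0.001]
wrist_force: [-5.7, 1.0, 13.1]
width: 0.0
grip_force: 6.7
```

```bash
python3 - <<'E'
from h import *
import cv2
sc=vision.read_camera("scene")[220:340,320:440,::-1]
s=read_state();print(s['tool_pos'],s['wrist_force'],s['torque'])
cv2.imwrite("pics/w3.png",cv2.resize(sc,(500,500),interpolation=3))
E
```

```text
[ 0.52865439 -0.07927022  0.11463664] [-5.51216372  1.27188817 12.53239202] [ 0.19001588  0.97997884 -0.02699685]
```

View pics/w3.png

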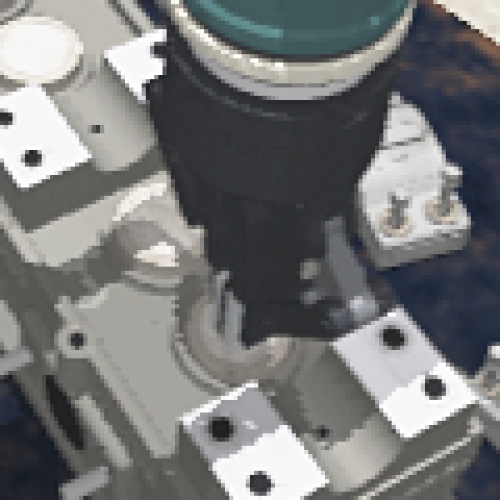

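The tappet is now down at the level of its neighbour, and both pose (about 3.4 mm) and force (about 13 N) show the valve open. Now I'll let it shut and draw back straight up.

Call:
jog_arm(
  turn=[
    [0,0,0],
    [0,0,0],
    [0,0,0],
    [0,0,0],
    [0,0,0],
    [0,0,0],
    [0,0,0],
    [0,0,0],
    [0,0,0],
    [0,0,0],
    [0,0,0],
    [0,0,0],
    [0,0,0],
    [0,0,0],
  ],
  delta_pos=[
    [0,0,-0.001],
    [0,0,-0.001],
    [0,0,-0.001],
    [0,0,-0.001],
    [0,0,-0.001],
    [0,0,-0.001],
    [0,0,-0.002],
    [0,0,-0.005],
    [0,0,-0.02],
    [0,0,-0.03],
    [0,0,-0.03],
    [0,0,-0.02],
    [0,0,0],
    [0,0,0],
  ],
  gripper=[0,0,0,0,0,0,0,0,0,0,0,0,0,0],
)

```text
time: 6.72
tool_pos: [0.5295, -0.0795, 0.2276]
tcp_rot: [3.122, -0.35, 0.006]
wrist_force: [0.2, -0.1, -0.7]
width: 0.001
grip_force: 0.0
```

```bash
python3 - <<'E'
from h import *
import cv2
w=vision.read_camera("wrist")[:,:,::-1];s=read_state();print(s['time'],s['tool_pos'],s['wrist_force'])
sc=vision.read_camera("scene")[220:340,320:440,::-1]
cv2.imwrite("pics/w4.png",np.hstack([w[:,100:500],cv2.resize(sc,(400,400),interpolation=3)]))
E
```

```text
6.7667 [ 0.52831869 -0.079228    0.2257726 ] [ 0.51295017  0.63544972 -0.7452915 ]
```

View pics/w4.png

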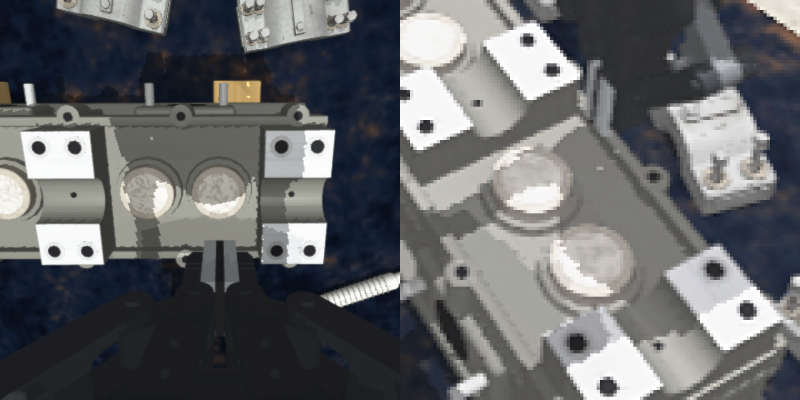

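The two crowns in view are level, with the same boss-to-crown step, and nothing is touched. The force slope of about 1.3 N/mm below 118 mm matches the valve spring. I'll hand it in.

```bash
python3 -c "
from workcell import ticket
print(ticket.finish_job())"
```

```text
the job is handed in; nothing more can be done
None
```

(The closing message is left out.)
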